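# Arm the turret at the guarded switch

### The job

Arm the turret: lift the sprung red guard on its switch box, push the toggle underneath all the way over from off to on (towards the guard's hinge) while the guard is up, then back out and let the guard drop fully shut over it. Leave the blue-guarded switch as it is and do not push the other things on the bench about.

Things in the scene. Friction and masses are not known exactly. Their poses are not given: they have to be found in the camera images.
- red_box: fixed grey switch box with the red guard, 140 mm long (x), 110 mm wide (y). Origin: centre of its underside; x points from its low front edge (robot side) to its high back, z up. Top panel rises 10 deg towards +x: 70 mm high at the front (x = -70 mm), 95 mm at the back. Guard hinge line along y at x = -13, z = 86 mm; toggle pivot at x = -53, y = 0, z = 91 mm, on an 18 mm tall bushing. Front face plain and clear.
- red_guard (a joint): angle of the red see-through guard, rad: 0 shut, grows as its front rises, stop at 1.25, still leaning over the toggle. Hollow, 78 mm wide, 57 long, 61 high, open below, hinged at its far end. Spring and damper: 1 to 3 N at the tab lifts it; let go, it sinks shut in about 2 s. So it must be held up while the toggle is thrown (it may ride on the back of the tilted finger reaching in).
- red_toggle (a joint): angle of the toggle under the red guard, rad: 0 off, leaning 17 deg to the front (towards the tab); 0.6 on, at its stop, leaning 17 deg towards the hinge. Steel lever 8 mm thick, 36 mm long; takes about 1.5 N at its end and stays where it is left (no click).
- red_tab (a point): middle of the lower outer edge of the red tab that lifts the red guard: solid, 40 mm wide (y), 5 mm thick, sticking out 19 mm at the foot of the guard's front wall, 76 mm from the hinge. Its outer 17 mm overhang the box's front edge, with free space below for a fingertip. Moves with the guard.
- red_tip (a point): centre of the 11 mm white ball end of the toggle under the red guard
- blue_box: fixed grey switch box with the blue guard, 140 mm long (x), 110 mm wide (y). Origin: centre of its underside; x points from its low front edge (robot side) to its high back, z up. Top panel rises 10 deg towards +x: 70 mm high at the front (x = -70 mm), 95 mm at the back. Guard hinge line along y at x = -13, z = 86 mm; toggle pivot at x = -53, y = 0, z = 91 mm, on an 18 mm tall bushing. Front face plain and clear.
- blue_guard (a joint): angle of the blue see-through guard, rad: 0 shut, grows as its front rises, stop at 1.25, still leaning over the toggle. Hollow, 78 mm wide, 57 long, 61 high, open below, hinged at its far end. Spring and damper: 1 to 3 N at the tab lifts it; let go, it sinks shut in about 2 s. So it must be held up while the toggle is thrown (it may ride on the back of the tilted finger reaching in).
- blue_toggle (a joint): angle of the toggle under the blue guard, rad: 0 off, leaning 17 deg to the front (towards the tab); 0.6 on, at its stop, leaning 17 deg towards the hinge. Steel lever 8 mm thick, 36 mm long; takes about 1.5 N at its end and stays where it is left (no click).
- blue_tab (a point): middle of the lower outer edge of the blue tab that lifts the blue guard: solid, 40 mm wide (y), 5 mm thick, sticking out 19 mm at the foot of the guard's front wall, 76 mm from the hinge. Its outer 17 mm overhang the box's front edge, with free space below for a fingertip. Moves with the guard.
- blue_tip (a point): centre of the 11 mm white ball end of the toggle under the blue guard
- servo: small black servo motor standing between the switch boxes, 54 x 20 x 43 mm, origin under its centre; bystander
- screwdriver: orange-handled screwdriver, 170 mm long, lying on the table, origin under its middle; bystander
- meter: yellow handheld multimeter lying flat, 150 x 75 x 40 mm, origin under its centre; bystander
- reel: small blue reel standing on its flange, 56 mm diameter, 40 mm high, origin under its centre; bystander
- torch: black torch lying on the table, about 105 mm long and 32 mm thick, origin under its middle; bystander
- mug: white mug, 80 mm across, 90 mm high, handle along its +y, origin under its centre; bystander
Mind the look-alikes: they are no part of the job. What is shaped like the red_box but yellow is not meant.

How it is judged:
By the outcome, as a careful person would: the job done as asked, in the order asked, and still so for the second after the job is handed in, with the robot touching nothing.
It also fails if it takes over 53 s, if anything falls off the work surface, if the arm or the gripper's body presses on something with over 40 N, if the wrist force passes 120 N, or if a joint passes its speed limit or range.

### The arm

A 6-joint arm with a two-finger parallel gripper is mounted at the origin on the work surface. World frame = base frame: x ahead of the robot, y to its left, z up, the work surface at z = 0. Lengths are in m, angles in degrees, forces in N, time in s.
With the tool pointing down it reaches from about 0.4 to 0.825 m from the base axis. Payload 7 kg.
Tool frame: the origin (TCP) lies midway between the tips of the shut fingers; the grasp point (between the pads) lies 19 mm behind it; z points along the fingers, y is the line along which they close (so a half turn about z gives the same grasp; the last joint's range is limited). The gripper opens to 88 mm and grips with 3 to 60 N. Pads are 19 mm wide; open, the fingers measure 130 mm over their backs; the gripper's body (78 mm by 193 mm) begins 47 mm behind the grasp point.
Start: joints at [80.048, 20.546, 0.682, 0, -70.136, -16.507], TCP at [0.301, 0.604, 0.227] pointing down, gripper open.
Joint ranges: [-176.03, 176.03], [-82.01, 121.73], [-58.28, 71.71], [-173.87, 95.51], [-174.79, -0.11], [-173.66, 173.66]. Speed limits (degrees/s): [136.94, 136.94, 172.46, 180, 180, 180].

### API

Orientations are given as [roll, pitch, yaw] about the fixed x, y, z axes, in that order (R = Rz(yaw) Ry(pitch) Rx(roll)).
In Python, from plant import r gives the robot as it stands. The module is installed in compiled form; this text tells all that it offers.
- The arm moves only by the tool play_rows, never from a script. Its argument "rows" is a list of rows, each an object with "slide": the shift along the tool's x, y, z as a fraction of full scale, a list of three; "delta_rot": the turn, a rotation vector about the tool's x, y, z as a fraction of full scale, a list of three; "fingers": the opening, from -1 (shut) to 1 (fully open). In form: [{"slide": [x, y, z], "delta_rot": [rx, ry, rz], "fingers": fingers}, ...]. A call has 1 to 8 rows; each row shifts and turns the commanded pose from where the row before left it, along the tool's axes as they then stand; what a row does not reach is not made up. Full scale, the value 1, is 0.15 m for a shift and 0.08 rad for a turn. A row lasts 1/8 s, in which the tool goes at most 62.5 mm and 10.7 degrees, less where a joint would pass 70% of its speed; a pose out of reach is approached as far as the arm can. A call with a number of a shift or a turn outside -1 to 1 is refused whole. A call with a gripper value outside its range is refused whole. The fingers move at their own pace and stop on an object; "squeeze" is the grip in N (left out, the last holds). Time passes only in rows, so rows that do not move let the fingers close. It gives the time, the measured TCP pose, the force, the opening and the grip force at its end, in the units of the state.
- r.get_state(): the state, without advancing time (a new reading comes with each control period).
- r.capture(name): name is "side" or "top"; returns a dict with "image" (420x560x3 uint8, blue, green, red), "fx", "fy", "cx", "cy" (pixels), "distortion" ([k1, k2, p1, p2, k3] as OpenCV has them; the pictures are not rectified), "R" (3x3) and "t" (3): a world point X has camera coordinates R X + t. Camera axes: x right, y down, z forward; pixel columns grow to the right and rows downward; lengths in m; the calibration is good to about 2 mm. A picture is of the moment at which its call begins. There is no depth.
- r.close_job(): hands the job in; it is judged then, once.
The state is a dict: "time_s": time; "joints": joint angles; "qd": joint speeds; "joint_torque": joint torques, N m; "tcp_pos": TCP position; "eef_rot": TCP orientation; "contact_force": force on the tool from outside, world axes, zero at the start; "moment": the same for the moment, N m; "gripper_width": finger opening in m; "gripper_force": force on a finger pad.
Only numpy, scipy, OpenCV 4.12 (cv2) and the standard library are available. Lean on these libraries where they do the work, as an engineer would, in place of code of your own. Each camera call takes 0.05 s, during which the arm holds its last target. There are 200 camera calls.

## Working session

There is one attempt and no reset: what is moved stays moved. The work goes in short steps, Python scripts to look and compute and a tool call to move; the robot and the scene stay as the last step left them, time stands still between calls to the robot, and variables do not carry over. Pictures are saved under pics/ and viewed, at most 10 in all, crops included, and the job is handed in when it is done.

Besides the shell and the picture viewer there is one more tool, called after "Emit:" as a command line: name --argument value ..., lists and objects as JSON in quotes. play_rows: Moves the arm, as the interface text tells. Shift numbers are shares of 0.15 m and turn numbers shares of 0.08 rad, none past 1 either way. Its arguments: {"type":"object","properties":{"rows":{"type":"array"},"squeeze":{"type":"number"}},"required":["rows"]}

```bash
mkdir -p pics
cat > h.py <<'E'
import numpy as np, cv2, pickle
from plant import r
def shot(n,f):
    c=r.capture(n); cv2.imwrite(f'pics/{f}.png',c['image']); pickle.dump({k:(np.array(v)) for k,v in c.items()},open(f'pics/{f}.pkl','wb')); return c
def load(f): return pickle.load(open(f'pics/{f}.pkl','rb'))
def K(c): return np.array([[c['fx'],0,c['cx']],[0,c['fy'],c['cy']],[0,0,1.]])
def proj(c,X): return cv2.projectPoints(np.atleast_2d(np.array(X,float)),cv2.Rodrigues(c['R'])[0],c['t'],K(c),c['distortion'])[0][:,0]
def onz(c,uv,z):
    p=cv2.undistortPoints(np.array([[uv]],float),K(c),c['distortion'])[0,0]
    d=c['R'].T@np.array([p[0],p[1],1]); o=-c['R'].T@c['t']; return o+d*(z-o[2])/d[2]
E
python3 - <<'E'
from h import *
for n in('side','top'):
    c=shot(n,n+'0'); print(n,-c['R'].T@c['t'],c['R'][2])
a=[cv2.imread(f'pics/{n}0.png') for n in('side','top')]
print(r.get_state())
E
```

```text
side [-0.24242907 -0.70998974  0.77663023] [ 0.62913622  0.55709207 -0.54206646]
top [0.28753022 0.00823495 1.28867879] [ 0.20333909 -0.00173132 -0.97910685]
{'time_s': 0.1, 'joints': array([ 8.00480657e+01,  2.05900678e+01,  6.39058244e-01, -1.65693314e-02,
       -7.01371600e+01, -1.65061148e+01]), 'qd': array([-0.04843519, -0.10991752,  0.19340722,  0.08964688, -0.00711186,
        0.02724242]), 'joint_torque': array([-9.88201173e-04, -5.84162164e+01,  2.93753511e+01,  7.01552242e+00,
        1.02167315e-02, -5.21937795e-05]), 'tcp_pos': array([0.30058473, 0.60388554, 0.22568944]), 'eef_rot': array([ 1.79911038e+02, -1.01176701e-02, -2.64636830e+01]), 'contact_force': array([ 0.38690602, -0.15364285,  0.47996428]), 'moment': array([-0.00834283, -0.00559148,  0.00427045]), 'gripper_force': 0.0, 'gripper_width': 0.08784260535796255}
```

View pics/top0.png

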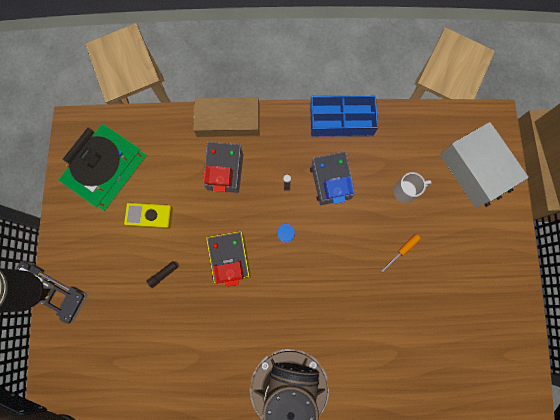

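View pics/side0.png

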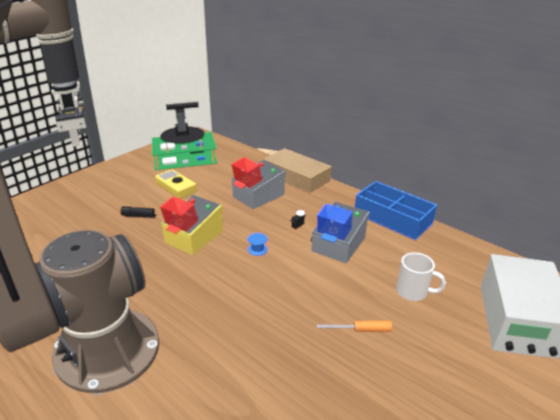

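The top view shows the grey box with the red guard around (222,167). The yellow decoy is at (228,258) and blue at (332,178). In the side view the target is at (258,183).

Run:
```python
from h import *
a=cv2.imread('pics/top0.png')[130:205,185:260]; b=cv2.imread('pics/side0.png')[145:220,215:300]
a=cv2.resize(a,(390,390),interpolation=cv2.INTER_CUBIC); b=cv2.resize(b,(408,360),interpolation=cv2.INTER_CUBIC)
o=np.zeros((390,800,3),np.uint8); o[:,:390]=a; o[:360,392:]=b
cv2.imwrite('pics/crop1.png',o)
```

```text
(no output)
```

View pics/crop1.png

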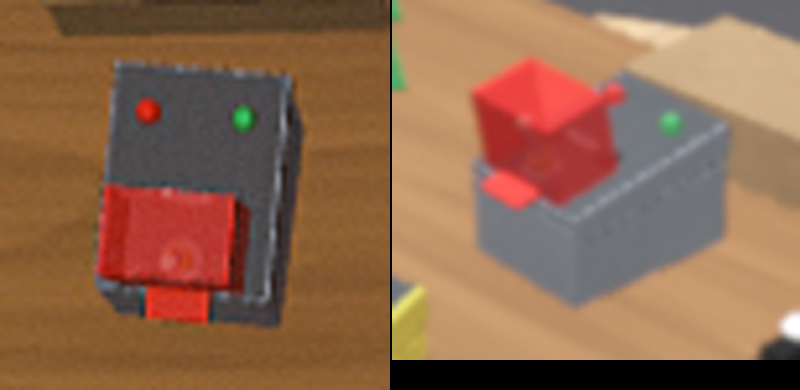

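```bash
cat > fit.py <<'E'
from h import *
from scipy.optimize import least_squares
T=load('top0');S=load('side0')
f=lambda x,s,o:(x+.5)/s-.5+o
F,B=.070,.095
top=[((-.07,-.055,F),(268,300)),((-.07,.055,F),(100,283)),((.07,.055,B),(117,62)),((.07,-.055,B),(290,75)),((-.07,-.055,0),(278,325))]
side=[((.07,-.055,B),(728,128)),((-.07,-.055,F),(575,220)),((-.07,-.055,0),(577,305)),((.07,-.055,0),(724,238)),((-.07,.055,F),(477,160)),((-.07,.055,0),(480,245))]
X=np.array([p for p,_ in top+side])
uvt=np.array([[f(x,5.2,185),f(y,5.2,130)] for _,(x,y) in top]); uvs=np.array([[f(x-392,4.8,215),f(y,4.8,145)] for _,(x,y) in side])
def W(p,X):
    c,s=np.cos(p[2]),np.sin(p[2]); X=np.atleast_2d(X); return np.c_[p[0]+c*X[:,0]-s*X[:,1],p[1]+s*X[:,0]+c*X[:,1],X[:,2]]
def res(p):
    w=W(p,X); return np.r_[(proj(T,w[:5])-uvt).ravel(),(proj(S,w[5:])-uvs).ravel()]
g=onz(T,(222,167),.09)
o=least_squares(res,[g[0],g[1],0],loss='soft_l1')
if __name__=='__main__':
    print(o.x,np.degrees(o.x[2])); print(res(o.x).reshape(-1,2).round(2))
    print('tabpts', [W(o.x,q).round(4) for q in ([-.088,0,.075],[-.013,0,.086],[-.0635,0,.125])])
E
python3 fit.py
```

```text
[ 0.70499693  0.2055479  -0.10766334] -6.168654867371027
[[ 0.24  0.06]
 [-1.3   0.36]
 [-0.18 -0.77]
 [ 0.24 -0.5 ]
 [ 0.8   0.82]
 [ 0.99 -2.03]
 [-0.1  -0.39]
 [-0.07  0.91]
 [ 1.31  0.18]
 [-1.14 -0.45]
 [-0.82  0.27]]
tabpts [array([[0.6175, 0.215 , 0.075 ]]), array([[0.6921, 0.2069, 0.086 ]]), array([[0.6419, 0.2124, 0.125 ]])]
```

```bash
cat > plan.py <<'E'
from h import *
import fit
from scipy.spatial.transform import Rotation as Ro
P=fit.o.x
def box(q): return fit.W(P,np.array(q)/1000)[0]
def need(pos=None,rot=None):
    s=r.get_state(); R=Ro.from_euler('xyz',s['eef_rot'],degrees=True)
    print('t',s['time_s'],'tcp',s['tcp_pos'].round(4),'rot',s['eef_rot'].round(2),'F',s['contact_force'].round(2))
    print('q',s['joints'].round(1))
    d=s['tcp_pos']-np.array([P[0],P[1],0]); c,n=np.cos(P[2]),np.sin(P[2])
    print('boxmm',(1000*np.array([c*d[0]+n*d[1],-n*d[0]+c*d[1],d[2]])).round(1))
    if pos is not None: print('slide units',(R.inv().apply(np.array(pos)-s['tcp_pos'])/.15).round(3))
    if rot is not None: print('rot units',((R.inv()*Ro.from_euler('xyz',rot,degrees=True)).as_rotvec()/.08).round(3))
E
python3 - <<'E'
from plan import *
T=fit.T
print('yellow corners',[onz(T,(u,v),z).round(3) for u,v,z in((207,237,.095),(243,233,.095),(249,276,.07))], 'reel',onz(T,(286,233),.04),'pcb',onz(T,(145,155),.02))
pre=box([-87.3,0,44])-.0; print(pre)
need([.47,.24,.33],[180,-40,np.degrees(P[2])])
E
```

```text
yellow corners [array([0.466, 0.244, 0.095]), array([0.477, 0.134, 0.095]), array([0.348, 0.117, 0.07 ])] reel [0.48395751 0.00163821 0.04      ] pcb [0.76452014 0.48101408 0.02      ]
[0.6182024  0.21492876 0.044     ]
t 0.1 tcp [0.3006 0.6039 0.2257] rot [ 1.7991e+02 -1.0000e-02 -2.6460e+01] F [ 0.39 -0.15  0.48]
q [ 80.   20.6   0.6  -0.  -70.1 -16.5]
boxmm [-444.9  352.6  225.7]
slide units [ 2.092  1.669 -0.692]
rot units [ 1.564  8.635 -4.239]
```

Emit:
play_rows --rows '[{"slide": [0.26,0.21,-0.09],"delta_rot": [0,0,0],"fingers": -1},{"slide": [0.26,0.21,-0.09],"delta_rot": [0,0,0],"fingers": -1},{"slide": [0.26,0.21,-0.09],"delta_rot": [0,0,0],"fingers": -1},{"slide": [0.26,0.21,-0.09],"delta_rot": [0,0,0],"fingers": -1},{"slide": [0.26,0.21,-0.09],"delta_rot": [0,0,0],"fingers": -1},{"slide": [0.26,0.21,-0.09],"delta_rot": [0,0,0],"fingers": -1},{"slide": [0.26,0.21,-0.09],"delta_rot": [0,0,0],"fingers": -1},{"slide": [0.26,0.21,-0.09],"delta_rot": [0,0,0],"fingers": -1}]'

```text
time_s: 1.1
tcp_pos: [0.468, 0.238, 0.3349]
eef_rot: [180.0, 0.0, -26.4]
contact_force: [1.6, -0.0, 0.1]
gripper_width: 0.0128
gripper_force: 0.0
```

Emit:
play_rows --rows '[{"slide": [0,0,0],"delta_rot": [0.16,0.86,-0.42],"fingers": -1},{"slide": [0,0,0],"delta_rot": [0.16,0.86,-0.42],"fingers": -1},{"slide": [0,0,0],"delta_rot": [0.16,0.86,-0.42],"fingers": -1},{"slide": [0,0,0],"delta_rot": [0.16,0.86,-0.42],"fingers": -1},{"slide": [0,0,0],"delta_rot": [0.16,0.86,-0.42],"fingers": -1},{"slide": [0,0,0],"delta_rot": [0.16,0.86,-0.42],"fingers": -1},{"slide": [0,0,0],"delta_rot": [0.16,0.86,-0.42],"fingers": -1},{"slide": [0,0,0],"delta_rot": [0.16,0.86,-0.42],"fingers": -1}]'

```text
time_s: 2.1
tcp_pos: [0.4675, 0.2397, 0.3344]
eef_rot: [-178.4, -32.1, -11.0]
contact_force: [1.0, -0.1, -0.0]
gripper_width: 0.0004
gripper_force: 0.0
```

Emit:
play_rows --rows '[{"slide": [0,0,0],"delta_rot": [0.16,0.86,-0.42],"fingers": -1},{"slide": [0,0,0],"delta_rot": [0.16,0.86,-0.42],"fingers": -1},{"slide": [0,0,0],"delta_rot": [0,0,0],"fingers": -1}]'

```text
time_s: 2.48
tcp_pos: [0.4672, 0.2386, 0.3335]
eef_rot: [-179.7, -39.9, -6.4]
contact_force: [-0.9, -0.6, 0.1]
gripper_width: 0.0007
gripper_force: 0.0
```

Run:
```python
from plan import *
# point on tool axis 130 mm behind final
a=np.array([np.sin(np.radians(40)),0,-np.cos(np.radians(40))]);pre=np.array([-87.3,0,44])-a*150
print(pre); need(box(pre),[180,-40,np.degrees(P[2])])
```

```text
[-183.71814145    0.          158.90666647]
t 2.475 tcp [0.4672 0.2386 0.3335] rot [-179.72  -39.87   -6.41] F [-0.94 -0.61  0.07]
q [ 70.1 -12.8 -49.9  50.1 -54.2 -17.5]
boxmm [-240.     7.3  333.5]
slide units [-0.458  0.052  1.134]
rot units [-0.027  0.028 -0.041]
```

Emit:
play_rows --rows '[{"slide": [-0.09,0.01,0.2],"delta_rot": [0,0,0],"fingers": -1},{"slide": [-0.09,0.01,0.2],"delta_rot": [0,0,0],"fingers": -1},{"slide": [-0.09,0.01,0.23],"delta_rot": [0,0,0],"fingers": -1},{"slide": [-0.09,0.01,0.23],"delta_rot": [0,0,0],"fingers": -1},{"slide": [-0.09,0.01,0.23],"delta_rot": [0,0,0],"fingers": -1},{"slide": [0,0,0],"delta_rot": [0,0,0],"fingers": -1}]'

```text
time_s: 3.22
tcp_pos: [0.5373, 0.2458, 0.1919]
eef_rot: [178.7, -37.6, -6.7]
contact_force: [0.0, -0.7, 0.4]
gripper_width: 0.0005
gripper_force: 0.0
```

Run:
```python
from plan import *
need(box([-87.3,0,44]),[180,-40,np.degrees(P[2])])
c=shot('side','side1'); d=shot('top','top1')
a=cv2.resize(d['image'][100:210,160:270],(400,400),interpolation=cv2.INTER_CUBIC); b=cv2.resize(c['image'][130:230,180:280],(400,400),interpolation=cv2.INTER_CUBIC)
cv2.imwrite('pics/crop2.png',np.hstack([a,b]))
```

```text
t 3.225 tcp [0.5373 0.2458 0.1919] rot [178.69 -37.64  -6.65] F [ 0.01 -0.67  0.45]
q [ 47.2   2.1 -58.1  79.2 -31.1 -35.3]
boxmm [-171.1   22.   191.9]
slide units [-0.159  0.116  1.126]
rot units [ 0.352  0.515 -0.076]
```

View pics/crop2.png

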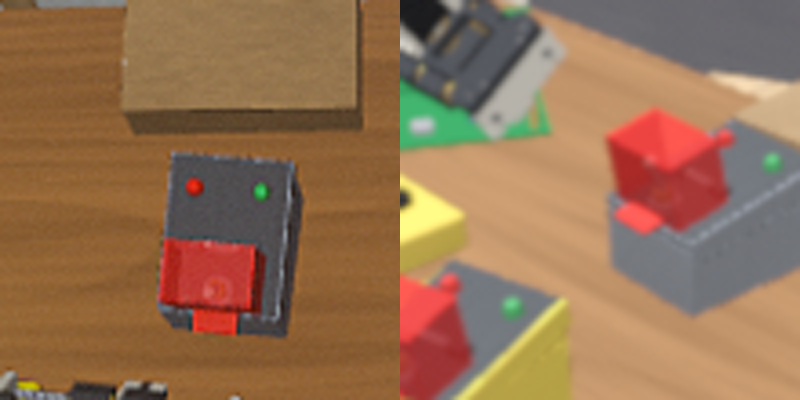

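The side view shows that the gripper stopped short. Joint 3 is at its limit, so this pose is too retracted. In the top view the tab is centred at about crop (215,322). I'll fit the arm's kinematics from the logged states to choose a reachable tilt.

```bash
cat > kin.py <<'E'
from plan import *
from scipy.optimize import least_squares
D=np.radians
S=[([80.048,20.590,.639,0,-70.137,-16.506],[.30058,.60389,.22569],[179.91,-.01,-26.46]),
([70.1,-12.8,-49.9,50.1,-54.2,-17.5],[.4672,.2386,.3335],[-179.72,-39.87,-6.41]),
([47.2,2.1,-58.1,79.2,-31.1,-35.3],[.5373,.2458,.1919],[178.69,-37.64,-6.65])]
A=[];b=[]
for q,p,e in S:
    q=D(np.array(q)); z=Ro.from_euler('xyz',e,degrees=True).as_matrix()[:,2]; c,s=np.cos(q[0]),np.sin(q[0]); f=q[1]-q[2]
    # unknown a1,l2,l3,e,d1,L
    A+=[[1,np.sin(q[1]),np.cos(f),np.sin(f),0,c*z[0]+s*z[1]],[0,np.cos(q[1]),-np.sin(f),np.cos(f),1,z[2]],[0,0,0,0,0,-s*z[0]+c*z[1]]]
    b+=[c*p[0]+s*p[1],p[2],-s*p[0]+c*p[1]]
A=np.array(A);b=np.array(b)
k,_,rk,sv=np.linalg.lstsq(A,b,rcond=None)
def ik(p,e):
    R=Ro.from_euler('xyz',e,degrees=True).as_matrix(); w=np.array(p)-k[5]*R[:,2]; q1=np.arctan2(w[1],w[0]); rr=np.hypot(w[0],w[1])
    g=lambda v:[k[0]+k[1]*np.sin(v[0])+k[2]*np.cos(v[0]-v[1])+k[3]*np.sin(v[0]-v[1])-rr,k[4]+k[1]*np.cos(v[0])-k[2]*np.sin(v[0]-v[1])+k[3]*np.cos(v[0]-v[1])-w[2]]
    o=least_squares(g,[0,-.5]); f=o.x[0]-o.x[1]
    fd=np.array([np.cos(q1)*np.cos(f),np.sin(q1)*np.cos(f),-np.sin(f)])
    return np.degrees([q1,o.x[0],o.x[1]]).round(1),'bend',np.degrees(np.arccos(fd@R[:,2])).round(1),'err',round(o.cost**.5,4),'w',w.round(3)
E
python3 - <<'E'
from kin import *
print(k.round(4),sv.round(3),(A@k-b).round(4))
for yaw in(-6.2,):
  for pt in(-40,-30,-25,-20,-15):
    for q in([-87,0,44],[-65,0,114]): print(pt,q,ik(box(q),[180,pt,yaw]))
E
```

```text
[0.1464 0.5591 0.3014 0.0593 0.2985 0.5306] [3.31  2.439 0.826 0.524 0.329 0.179] [-0.0011  0.0184  0.1918 -0.0029 -0.0316  0.0279  0.004   0.0132 -0.0415]
-40 [-87, 0, 44] (array([ 42. ,  39.2, -85.7]), 'bend', np.float64(67.5), 'err', np.float64(0.0), 'w', array([0.279, 0.252, 0.45 ]))
-40 [-65, 0, 114] (array([ 39.6,  20.2, -71.2]), 'bend', np.float64(41.0), 'err', np.float64(0.0), 'w', array([0.301, 0.249, 0.52 ]))
-30 [-87, 0, 44] (array([ 34.5,  24.7, -67. ]), 'bend', np.float64(31.3), 'err', np.float64(0.0), 'w', array([0.355, 0.244, 0.504]))
-30 [-65, 0, 114] (array([ 32.6,  15.1, -55.6]), 'bend', np.float64(18.9), 'err', np.float64(0.0), 'w', array([0.377, 0.241, 0.574]))
-25 [-87, 0, 44] (array([ 31.2,  22.6, -59.3]), 'bend', np.float64(19.1), 'err', np.float64(0.0), 'w', array([0.396, 0.239, 0.525]))
-25 [-65, 0, 114] (array([ 29.6,  15.1, -48.4]), 'bend', np.float64(15.4), 'err', np.float64(0.0), 'w', array([0.417, 0.237, 0.595]))
-20 [-87, 0, 44] (array([ 28.2,  22.2, -51.9]), 'bend', np.float64(11.2), 'err', np.float64(0.0), 'w', array([0.438, 0.234, 0.543]))
-20 [-65, 0, 114] (array([ 26.8,  16.3, -41.2]), 'bend', np.float64(18.8), 'err', np.float64(0.0), 'w', array([0.46 , 0.232, 0.613]))
-15 [-87, 0, 44] (array([ 25.5,  23. , -44.7]), 'bend', np.float64(12.2), 'err', np.float64(0.0), 'w', array([0.482, 0.23 , 0.557]))
-15 [-65, 0, 114] (array([ 24.3,  18.3, -34.1]), 'bend', np.float64(25.6), 'err', np.float64(0.0), 'w', array([0.504, 0.227, 0.627]))
```

```bash
sed -i 's/q=D(np.array(q)); z/q=D(np.array(q)-np.array([OFF,0,0,0,0,0])); z/; s/^A=\[\];b=\[\]/A=[];b=[]; OFF=80.048-np.degrees(np.arctan2(.60389,.30058))/' kin.py
python3 - <<'E'
from kin import *
print(OFF,k.round(4),sv.round(3),(A@k-b).round(4))
for q,p,e in S: print(q,ik(p,e))
for yaw in(-6.2,):
  for pt in(-40,-30,-25,-20,-15):
    for q in([-184,0,160],[-87,0,44],[-65,0,114]): print(pt,q,ik(box(q),[180,pt,yaw]))
E
```

```text
16.50935092828167 [0.2474 0.5254 0.2385 0.0501 0.1455 0.3495] [3.313 2.456 0.794 0.484 0.31  0.18 ] [-0.0016  0.0279 -0.0001 -0.0044 -0.0478  0.0412  0.006   0.0199 -0.0729]
[80.048, 20.59, 0.639, 0, -70.137, -16.506] (array([63.5, 21.4, -4.7]), 'bend', np.float64(64.1), 'err', np.float64(0.0), 'w', array([0.301, 0.604, 0.575]))
[70.1, -12.8, -49.9, 50.1, -54.2, -17.5] (array([ 47. , -14. , -38.6]), 'bend', np.float64(47.9), 'err', np.float64(0.0), 'w', array([0.244, 0.262, 0.602]))
[47.2, 2.1, -58.1, 79.2, -31.1, -35.3] (array([ 40.5,   4.7, -62.5]), 'bend', np.float64(27.8), 'err', np.float64(0.0), 'w', array([0.326, 0.278, 0.469]))
-40 [-184, 0, 160] (array([ 39.9,   9.1, -78.8]), 'bend', np.float64(38.6), 'err', np.float64(0.0), 'w', array([0.299, 0.25 , 0.428]))
-40 [-87, 0, 44] (array([  31.2,   52.2, -101.9]), 'bend', np.float64(97.2), 'err', np.float64(0.0073), 'w', array([0.395, 0.239, 0.312]))
-40 [-65, 0, 114] (array([ 29.6,  24.2, -73.7]), 'bend', np.float64(46.6), 'err', np.float64(0.0), 'w', array([0.417, 0.237, 0.382]))
-30 [-184, 0, 160] (array([ 35. ,   5.2, -64.4]),
[... 857 characters left out ...]
', array([0.403, 0.238, 0.488]))
-20 [-87, 0, 44] (array([ 24.5,  27.9, -60.7]), 'bend', np.float64(18.9), 'err', np.float64(0.0), 'w', array([0.5  , 0.228, 0.372]))
-20 [-65, 0, 114] (array([ 23.4,  19.8, -46.2]), 'bend', np.float64(11.6), 'err', np.float64(0.0), 'w', array([0.522, 0.225, 0.442]))
-15 [-184, 0, 160] (array([ 28.5,   7.5, -48.2]), 'bend', np.float64(23.4), 'err', np.float64(0.0), 'w', array([0.432, 0.235, 0.498]))
-15 [-87, 0, 44] (array([ 23. ,  27.7, -54.3]), 'bend', np.float64(8.9), 'err', np.float64(0.0), 'w', array([0.529, 0.225, 0.382]))
-15 [-65, 0, 114] (array([ 22. ,  20.9, -40.3]), 'bend', np.float64(17.0), 'err', np.float64(0.0), 'w', array([0.55 , 0.222, 0.452]))
```

Emit:
play_rows --rows '[{"slide": [0,0,0],"delta_rot": [0.09,-0.8,0],"fingers": -1},{"slide": [0,0,0],"delta_rot": [0.09,-0.8,0],"fingers": -1}]'

```text
time_s: 3.58
tcp_pos: [0.5349, 0.2471, 0.1944]
eef_rot: [179.9, -30.3, -6.7]
contact_force: [1.7, -0.3, 0.6]
gripper_width: 0.0006
gripper_force: 0.0
```

```bash
cat > log.py <<'E'
import json,sys,os
from h import *
s=r.get_state(); L=json.load(open('s.json')) if os.path.exists('s.json') else []
L.append([list(s['joints']),list(s['tcp_pos']),list(s['eef_rot'])]); json.dump(L,open('s.json','w')); print(s['joints'].round(1),s['qd'].round(1))
E
python3 log.py
```

```text
[ 52.7   2.1 -51.3  54.6 -32.3 -15.6] [ 17.6   2.8  31.3 -95.9  -8.8  79.1]
```

Emit:
play_rows --rows '[{"slide": [0,0,0],"delta_rot": [0.09,-0.8,0],"fingers": -1},{"slide": [0,0,0],"delta_rot": [0.09,-0.8,0],"fingers": -1},{"slide": [0,0,0],"delta_rot": [0,0,0],"fingers": -1}]'

```text
time_s: 3.95
tcp_pos: [0.5357, 0.2489, 0.1953]
eef_rot: [-179.2, -23.1, -6.7]
contact_force: [0.6, 1.4, -0.8]
gripper_width: 0.0001
gripper_force: 0.0
```

```bash
python3 log.py
cat > kin.py <<'E'
from plan import *
import json
from scipy.optimize import least_squares
S=[([80.048,20.590,.639,0,-70.137,-16.506],[.30058,.60389,.22569],[179.91,-.01,-26.46]),
([70.1,-12.8,-49.9,50.1,-54.2,-17.5],[.4672,.2386,.3335],[-179.72,-39.87,-6.41]),
([47.2,2.1,-58.1,79.2,-31.1,-35.3],[.5373,.2458,.1919],[178.69,-37.64,-6.65])]+json.load(open('s.json'))
def fk(k,q):
    q=np.radians(q); f=q[1]-q[2]; Rf=Ro.from_euler('ZYX',[q[0],f,k[9]*q[3]]); R5=Rf*Ro.from_euler('Y',-q[4])
    w=Ro.from_euler('Z',q[0]).apply([k[0]+k[1]*np.sin(q[1])+k[2]*np.cos(f)+k[3]*np.sin(f),k[6],k[4]+k[1]*np.cos(q[1])-k[2]*np.sin(f)+k[3]*np.cos(f)])
    R6=R5*Ro.from_euler('X',k[10]*q[5]+k[11])  # forward = x
    return w+R5.apply([k[5],k[7],k[8]]),R6
# tool: z=R6 x ; tool x = R6 z-ish
C=Ro.from_matrix(np.array([[0,0,1],[0,-1,0],[1,0,0]],float))
def e(k):
    o=[]
    for q,p,a in S:
        P_,R_=fk(k,q); o+=list((P_-p)*10)+list((( R_*C).inv()*Ro.from_euler('xyz',a,degrees=True)).as_rotvec())
    return np.array(o)
best=min((least_squares(e,[.1,.5,.4,0,.3,.25,-.19,0,0,s4,s6,o0]) for s4 in(1,-1) for s6 in(1,-1) for o0 in(0,1.57,-1.57,3.1)),key=lambda z:z.cost); k=best.x
def ik(p,a,q0=[35,20,-40,60,-30,-20]):
    Rt=Ro.from_euler('xyz',a,degrees=True)
    def g(q): P_,R_=fk(k,q); return np.r_[(P_-p)*10,((R_*C).inv()*Rt).as_rotvec()]
    o=least_squares(g,q0); return o.x.round(1),round(o.cost,5)
E
python3 - <<'E'
from kin import *
print(best.cost,k.round(3)); print(best.fun.reshape(-1,6).round(3))
for pt in(-30,-25,-20,-15):
  for q in([-184,0,160],[-87,0,44],[-65,0,114]): print(pt,q,*ik(box(q),[180,pt,-6.2],S[-1][0]))
E
```

```text
[ 53.8   3.7 -42.   34.1 -36.8   3.4] [-0.3 -0.3 -4.1  6.6  1.7 -5.5]
1.128126050397635e-05 [-2.000e-03  6.010e-01  4.660e-01 -0.000e+00  2.000e-01  3.780e-01
  1.000e-03 -1.930e-01 -0.000e+00 -1.000e+00 -1.000e+00  1.571e+00]
[[ 0.    -0.     0.001 -0.    -0.    -0.   ]
 [ 0.001 -0.001 -0.001  0.001  0.    -0.   ]
 [-0.001 -0.     0.002  0.001 -0.001  0.   ]
 [-0.     0.002 -0.001 -0.    -0.     0.   ]
 [ 0.    -0.    -0.002  0.    -0.     0.   ]]
-30 [-184, 0, 160] [ 47.1   2.1 -57.6  66.1 -26.  -23. ] 0.0
-30 [-87, 0, 44] [ 11.7  18.9 -52.  137.3 -13.1 -63.7] 0.0
-30 [-65, 0, 114] [ 24.8  13.6 -51.7  96.2 -15.  -33.9] 0.0
-25 [-184, 0, 160] [ 51.5   3.2 -51.2  46.1 -29.7  -7.1] 0.0
-25 [-87, 0, 44] [ 18.7  18.6 -52.6 111.9 -11.  -45.1] 0.0
-25 [-65, 0, 114] [ 36.2  14.8 -45.8  58.7 -19.5  -6.8] 0.0
-20 [-184, 0, 160] [ 52.2   4.8 -43.9  30.9 -34.6   6.9] 0.0
-20 [-87, 0, 44] [ 34.   19.6 -48.5  63.8 -14.2 -11.6] 0.0
-20 [-65, 0, 114] [ 40.6  16.6 -36.1  33.1 -27.2  14.9] 0.0
-15 [-184, 0, 160] [ 50.9   6.6 -36.7  19.7 -40.1  18.5] 0.0
-15 [-87, 0, 44] [ 40.7  21.8 -36.6  28.  -23.7  18.1] 0.0
-15 [-65, 0, 114] [ 40.3  18.5 -27.4  19.  -35.1  28.7] 0.0
```

Run:
```python
from kin import *
for pt in(-18,-20,-22):
  q0=S[-1][0]
  for q in([-140,0,155],[-95,0,33],[-86,0,35],[-86,0,75],[-80,0,112],[-58,0,116]):
    x,c=ik(box(q),[180,pt,-6.2],q0); q0=x; print(pt,q,x,c)
need(box([-140,0,155]),[180,-20,np.degrees(P[2])])
```

```text
-18 [-140, 0, 155] [ 47.4   9.2 -37.   25.3 -35.6  16.7] 0.0
-18 [-95, 0, 33] [ 37.   20.7 -46.6  53.  -15.4  -3.8] 0.0
-18 [-86, 0, 35] [ 37.3  21.2 -45.   49.8 -16.2  -0.7] 0.0
-18 [-86, 0, 75] [ 40.9  18.5 -39.3  34.5 -23.5  12. ] 0.0
-18 [-80, 0, 112] [ 41.8  16.4 -34.5  27.6 -29.7  19. ] 0.0
-18 [-58, 0, 116] [ 40.3  17.8 -31.3  25.9 -30.9  22.3] 0.0
-20 [-140, 0, 155] [ 47.7   8.4 -40.1  30.4 -33.1  11.6] 0.0
-20 [-95, 0, 33] [ 30.5  19.8 -51.   75.8 -12.2 -20.5] 0.0
-20 [-86, 0, 35] [ 31.3  20.2 -49.6  71.6 -12.7 -17.1] 0.0
-20 [-86, 0, 75] [ 39.4  17.7 -43.6  45.4 -20.1   2.6] 0.0
-20 [-80, 0, 112] [ 41.5  15.7 -38.2  34.5 -26.5  12.5] 0.0
-20 [-58, 0, 116] [ 40.2  17.  -35.   32.2 -27.7  16.2] 0.0
-22 [-140, 0, 155] [ 47.6   7.8 -43.3  36.3 -30.7   6. ] 0.0
-22 [-95, 0, 33] [ 23.4  19.3 -52.7  97.4 -10.7 -35.3] 0.0
-22 [-86, 0, 35] [ 24.2  19.7 -51.9  93.9 -10.9 -32.5] 0.0
-22 [-86, 0, 75] [ 36.   16.9 -47.9  60.2 -16.8  -9.2] 0.0
-22 [-80, 0, 112] [ 40.4  14.9 -42.   43.2 -23.4   4.7] 0.0
-22 [-58, 0, 116] [ 39.4  16.3 -38.8  40.3 -24.4   8.8] 0.0
t 3.95 tcp [0.5357 0.2489 0.1953] rot [-179.18  -23.14   -6.72] F [ 0.58  1.38 -0.82]
q [ 53.8   3.7 -42.   34.1 -36.8   3.4]
boxmm [-173.    24.9  195.3]
slide units [0.098 0.169 0.331]
rot units [-0.135 -0.687 -0.108]
```

Use a tilt of 20°.

Emit:
play_rows --rows '[{"slide": [0,0,0],"delta_rot": [-0.13,-0.69,-0.11],"fingers": -1},{"slide": [0.05,0.085,0.16],"delta_rot": [0,0,0],"fingers": -1},{"slide": [0.05,0.085,0.16],"delta_rot": [0,0,0],"fingers": -1},{"slide": [0,0,0],"delta_rot": [0,0,0],"fingers": -1}]'

```text
time_s: 4.45
tcp_pos: [0.5622, 0.2162, 0.1521]
eef_rot: [179.6, -19.9, -6.1]
contact_force: [0.3, -0.0, 0.5]
gripper_width: 0.0008
gripper_force: 0.0
```

Run:
```python
from plan import *
need(box([-97,0,33]),[180,-20,np.degrees(P[2])])
```

```text
t 4.45 tcp [0.5622 0.2162 0.1521] rot [179.59 -19.87  -6.11] F [ 0.34 -0.02  0.53]
q [ 47.7   8.3 -40.8  30.8 -33.   11.3]
boxmm [-143.2   -4.7  152.1]
slide units [ 0.019 -0.037  0.851]
rot units [0.086 0.028 0.012]
```

Emit:
play_rows --rows '[{"slide": [0,-0.02,0.12],"delta_rot": [0.08,0,0],"fingers": -1},{"slide": [0,-0.017,0.12],"delta_rot": [0,0,0],"fingers": -1},{"slide": [0,0,0.12],"delta_rot": [0,0,0],"fingers": -1},{"slide": [0,0,0.12],"delta_rot": [0,0,0],"fingers": -1},{"slide": [0,0,0.12],"delta_rot": [0,0,0],"fingers": -1},{"slide": [0,0,0.12],"delta_rot": [0,0,0],"fingers": -1},{"slide": [0.02,0,0.12],"delta_rot": [0,0,0],"fingers": -1},{"slide": [0,0,0],"delta_rot": [0,0,0],"fingers": -1}]'

```text
time_s: 5.45
tcp_pos: [0.6088, 0.2182, 0.0358]
eef_rot: [-179.9, -19.9, -6.1]
contact_force: [0.4, -1.5, -0.1]
gripper_width: 0.0004
gripper_force: 0.0
```

Run:
```python
from plan import *
need(box([-87,0,33]),[180,-20,np.degrees(P[2])])
c=shot('side','side2'); d=shot('top','top2')
a=cv2.resize(d['image'][130:210,180:260],(400,400),interpolation=cv2.INTER_CUBIC); b=cv2.resize(c['image'][140:220,205:285],(400,400),interpolation=cv2.INTER_CUBIC)
cv2.imwrite('pics/crop3.png',np.hstack([a,b]))
```

```text
t 5.45 tcp [0.6088 0.2182 0.0358] rot [-179.95  -19.92   -6.07] F [ 0.38 -1.46 -0.13]
q [ 31.7  19.6 -50.7  73.1 -12.6 -18.8]
boxmm [-97.    2.3  35.8]
slide units [0.056 0.015 0.04 ]
rot units [-0.019  0.017  0.021]
```

View pics/crop3.png

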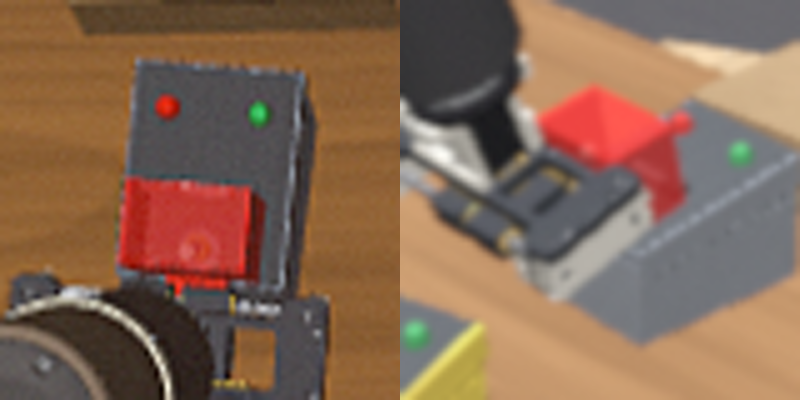

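Run:
```python
from kin import *
for pt in(-23,-25,-27,-29):
  q0=S[-1][0]
  for q in([-110,0,80],[-91,0,52],[-88,0,75],[-80,0,112],[-62,0,116]):
    x,c=ik(box(q),[180,pt,-6.2],q0); q0=x; print(pt,q,x,c)
```

```text
-23 [-110, 0, 80] [ 35.5  14.6 -51.7  68.2 -16.3 -16.8] 0.0
-23 [-91, 0, 52] [ 26.5  17.8 -52.4  89.1 -12.2 -29.7] 0.0
-23 [-88, 0, 75] [ 33.5  16.4 -50.   69.3 -15.5 -16. ] 0.0
-23 [-80, 0, 112] [ 39.5  14.6 -44.   48.5 -21.9   0.3] 0.0
-23 [-62, 0, 116] [ 38.9  15.6 -41.3  45.6 -22.8   4. ] 0.0
-25 [-110, 0, 80] [ 29.9  14.  -54.2  85.4 -14.5 -28.8] 0.0
-25 [-91, 0, 52] [ 20.8  17.6 -53.1 106.4 -11.5 -41.6] 0.0
-25 [-88, 0, 75] [ 27.7  15.8 -52.4  87.4 -13.7 -28.7] 0.0
-25 [-80, 0, 112] [ 36.6  13.9 -47.7  61.1 -19.2  -9.7] 0.0
-25 [-62, 0, 116] [ 36.4  14.9 -45.2  57.4 -19.8  -5.7] 0.0
-27 [-110, 0, 80] [ 24.5  13.8 -55.3 101.3 -13.7 -39.5] 0.0
-27 [-91, 0, 52] [ 16.7  17.6 -53.1 119.8 -11.7 -50.9] 0.0
-27 [-88, 0, 75] [ 22.3  15.6 -53.4 103.7 -12.9 -39.9] 0.0
-27 [-80, 0, 112] [ 32.3  13.3 -50.7  75.8 -17.  -20.5] 0.0
-27 [-62, 0, 116] [ 32.5  14.3 -48.5  71.8 -17.4 -16.5] 0.0
-29 [-110, 0, 80] [ 20.1  13.7 -55.6 114.5 -13.6 -48.5] 0.0
-29 [-91, 0, 52] [ 13.8  17.8 -52.9 130.  -12.5 -58.4] 0.0
-29 [-88, 0, 75] [ 18.1  15.6 -53.6 116.9 -12.9 -49. ] 0.0
-29 [-80, 0, 112] [ 27.3  12.9 -52.6  91.  -15.5 -31.2] 0.0
-29 [-62, 0, 116] [ 27.6  13.8 -50.7  87.2 -15.7 -27.5] 0.0
```

Emit:
play_rows --rows '[{"slide": [0.015,0.008,-0.06],"delta_rot": [0,0,0],"fingers": -1},{"slide": [0.025,0.007,-0.068],"delta_rot": [0,0,0],"fingers": -1},{"slide": [0,0,0],"delta_rot": [0,0.33,0],"fingers": -1},{"slide": [0,0,0],"delta_rot": [0,0.34,0],"fingers": -1},{"slide": [0,0,0],"delta_rot": [0,0,0],"fingers": -1}]'

```text
time_s: 6.18
tcp_pos: [0.608, 0.2167, 0.0575]
eef_rot: [-179.9, -23.1, -6.0]
contact_force: [0.6, -2.6, 1.0]
gripper_width: 0.0004
gripper_force: 0.0
```

Run:
```python
from plan import *
need(box([-92,0,58]),[180,-23,np.degrees(P[2])])
```

```text
t 6.175 tcp [0.608  0.2167 0.0575] rot [-179.87  -23.1    -6.03] F [ 0.6  -2.56  1.03]
q [ 27.6  17.  -52.9  87.5 -12.5 -28.9]
boxmm [-97.6   0.6  57.5]
slide units [0.036 0.004 0.011]
rot units [-0.041 -0.022  0.027]
```

Emit:
play_rows --rows '[{"slide": [0.018,0,0.008],"delta_rot": [0,0,0],"fingers": -1},{"slide": [0,0,0],"delta_rot": [0,0,0],"fingers": -1}]'

```text
time_s: 6.42
tcp_pos: [0.6114, 0.2168, 0.0565]
eef_rot: [-179.8, -23.0, -6.2]
contact_force: [-0.3, 0.9, -0.1]
gripper_width: 0.0006
gripper_force: 0.1
```

Emit:
play_rows --rows '[{"slide": [0.018,0,0.008],"delta_rot": [0,0,0],"fingers": -1},{"slide": [0,0,0],"delta_rot": [0,0,0],"fingers": -1}]'

```text
time_s: 6.68
tcp_pos: [0.6123, 0.2168, 0.0549]
eef_rot: [-179.9, -22.8, -6.0]
contact_force: [-7.9, 1.5, 0.9]
gripper_width: 0.0004
gripper_force: 3.6
```

Emit:
play_rows --rows '[{"slide": [0.01,0,-0.025],"delta_rot": [0,0,0],"fingers": -1},{"slide": [0.01,0,-0.025],"delta_rot": [0,0,0],"fingers": -1},{"slide": [0,0,0],"delta_rot": [0,0,0],"fingers": -1}]'

```text
time_s: 7.05
tcp_pos: [0.6111, 0.2169, 0.0621]
eef_rot: [-179.9, -22.7, -6.0]
contact_force: [-10.4, 2.0, -2.1]
gripper_width: 0.0004
gripper_force: 4.9
```

Run:
```python
from plan import *
need()
c=shot('side','side3'); d=shot('top','top3')
a=cv2.resize(d['image'][130:210,180:260],(400,400),interpolation=cv2.INTER_CUBIC); b=cv2.resize(c['image'][140:220,205:285],(400,400),interpolation=cv2.INTER_CUBIC)
cv2.imwrite('pics/crop4.png',np.hstack([a,b]))
```

```text
t 7.05 tcp [0.6111 0.2169 0.0621] rot [-179.89  -22.74   -5.97] F [-10.44   2.03  -2.08]
q [ 30.4  16.9 -51.8  79.3 -13.4 -23.1]
boxmm [-94.6   1.1  62.1]
```

View pics/crop4.png

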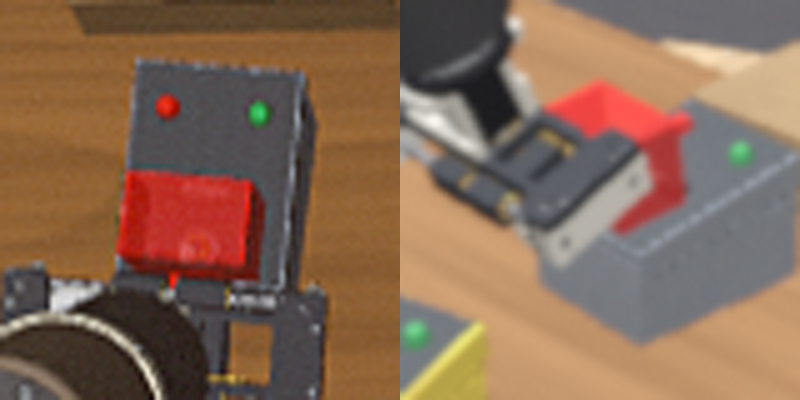

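The top crop shows the guard's top edge has moved back by about 8 crop px. The guard is lifting, with the tab on the finger back at around (180,275). I'll go on up.

Emit:
play_rows --rows '[{"slide": [0.01,0,-0.025],"delta_rot": [0,0,0],"fingers": -1},{"slide": [0.012,0,-0.025],"delta_rot": [0,0,0],"fingers": -1},{"slide": [0.013,0,-0.025],"delta_rot": [0,0,0],"fingers": -1},{"slide": [0.013,0,-0.025],"delta_rot": [0,0,0],"fingers": -1},{"slide": [0,0,0],"delta_rot": [0,0,0],"fingers": -1}]'

```text
time_s: 7.78
tcp_pos: [0.6109, 0.2167, 0.0782]
eef_rot: [-179.9, -22.7, -5.9]
contact_force: [-17.8, 3.2, 1.0]
gripper_width: 0.0005
gripper_force: 8.3
```

Run:
```python
from plan import *
need(box([-88.4,0,97]),[180,-23,np.degrees(P[2])])
```

```text
t 7.775 tcp [0.6109 0.2167 0.0782] rot [-179.91  -22.7    -5.91] F [-17.84   3.17   0.97]
q [ 35.   15.8 -49.9  66.  -16.  -13.8]
boxmm [-94.7   1.   78.2]
slide units [ 0.087  0.007 -0.099]
rot units [-0.042  0.065  0.051]
```

Emit:
play_rows --rows '[{"slide": [0.004,0,-0.029],"delta_rot": [0,0,0],"fingers": -1},{"slide": [0.01,0,-0.025],"delta_rot": [0,0,0],"fingers": -1},{"slide": [0.011,0,-0.025],"delta_rot": [0,0,0],"fingers": -1},{"slide": [0.013,0,-0.025],"delta_rot": [0,0,0],"fingers": -1},{"slide": [0,0,0],"delta_rot": [0,0,0],"fingers": -1}]'

```text
time_s: 8.4
tcp_pos: [0.6135, 0.2166, 0.0973]
eef_rot: [-179.8, -23.0, -6.1]
contact_force: [-2.5, -1.2, -0.1]
gripper_width: 0.0006
gripper_force: 0.8
```

Run:
```python
from plan import *
need(box([-83,0,109]),[180,-23,np.degrees(P[2])])
c=shot('side','side4'); d=shot('top','top4')
a=cv2.resize(d['image'][130:210,180:260],(400,400),interpolation=cv2.INTER_CUBIC); b=cv2.resize(c['image'][140:220,205:285],(400,400),interpolation=cv2.INTER_CUBIC)
cv2.imwrite('pics/crop5.png',np.hstack([a,b]))
```

```text
t 8.4 tcp [0.6135 0.2166 0.0973] rot [-179.84  -22.97   -6.11] F [-2.5  -1.19 -0.06]
q [ 38.2  14.7 -47.5  56.1 -19.   -6.5]
boxmm [-92.2   1.1  97.3]
slide units [ 0.087  0.007 -0.048]
rot units [-0.039  0.007  0.012]
```

View pics/crop5.png

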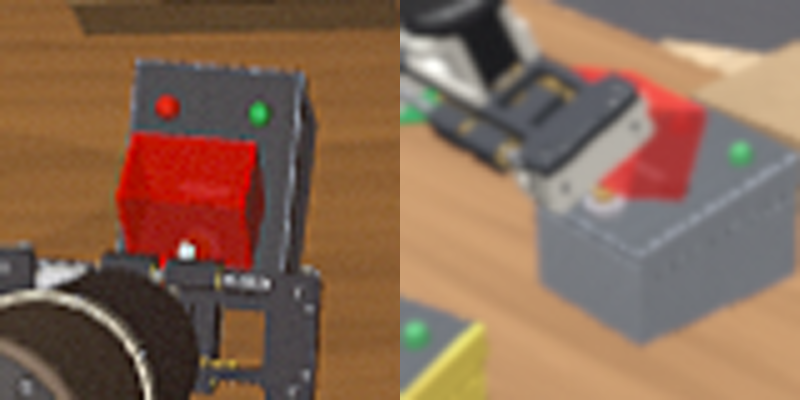

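The guard is clearly raised and the white ball shows at top crop (188,247), still off. The finger is just in front of it. Next is up and in.

Emit:
play_rows --rows '[{"slide": [0.02,0,-0.017],"delta_rot": [0,0,0],"fingers": -1},{"slide": [0.021,0,-0.017],"delta_rot": [0,0,0],"fingers": -1},{"slide": [0.022,0,-0.014],"delta_rot": [0,0,0],"fingers": -1},{"slide": [0.022,0,0],"delta_rot": [0,0,0],"fingers": -1},{"slide": [0,0,0],"delta_rot": [0,0,0],"fingers": -1}]'

```text
time_s: 9.12
tcp_pos: [0.6227, 0.2152, 0.1091]
eef_rot: [-179.9, -23.0, -6.1]
contact_force: [-2.0, -0.2, 1.0]
gripper_width: 0.0007
gripper_force: 1.0
```

Run:
```python
from plan import *
need(box([-63,0,111]),[180,-23,np.degrees(P[2])])
```

```text
t 9.125 tcp [0.6227 0.2152 0.1091] rot [-179.85  -22.99   -6.11] F [-2.01 -0.18  0.97]
q [ 39.3  14.6 -44.8  50.1 -21.1  -1.1]
boxmm [-82.9   0.7 109.1]
slide units [0.127 0.005 0.04 ]
rot units [-0.037  0.002  0.011]
```

Emit:
play_rows --rows '[{"slide": [0.021,0,0.007],"delta_rot": [0,0,0],"fingers": -1},{"slide": [0.021,0,0.007],"delta_rot": [0,0,0],"fingers": -1},{"slide": [0.021,0,0.007],"delta_rot": [0,0,0],"fingers": -1},{"slide": [0.021,0,0.007],"delta_rot": [0,0,0],"fingers": -1},{"slide": [0.021,0,0.007],"delta_rot": [0,0,0],"fingers": -1},{"slide": [0,0,0],"delta_rot": [0,0,0],"fingers": -1}]'

```text
time_s: 9.88
tcp_pos: [0.6394, 0.2133, 0.1103]
eef_rot: [-179.9, -23.0, -6.1]
contact_force: [-2.0, -0.4, 0.3]
gripper_width: 0.0005
gripper_force: 0.8
```

Emit:
play_rows --rows '[{"slide": [0.021,0,0.007],"delta_rot": [0,0,0],"fingers": -1},{"slide": [0,0,0],"delta_rot": [0,0,0],"fingers": -1}]'

```text
time_s: 10.12
tcp_pos: [0.6426, 0.213, 0.1106]
eef_rot: [-179.9, -23.0, -6.1]
contact_force: [-1.7, -0.1, 0.4]
gripper_width: 0.0003
gripper_force: 1.0
```

Run:
```python
from plan import *
need()
c=shot('side','side5'); d=shot('top','top5')
a=cv2.resize(d['image'][130:210,180:260],(400,400),interpolation=cv2.INTER_CUBIC); b=cv2.resize(c['image'][140:220,205:285],(400,400),interpolation=cv2.INTER_CUBIC)
cv2.imwrite('pics/crop6.png',np.hstack([a,b]))
```

```text
t 10.125 tcp [0.6426 0.213  0.1106] rot [-179.86  -23.     -6.11] F [-1.7  -0.09  0.44]
q [ 38.4  15.9 -42.2  47.7 -21.6   2.3]
boxmm [-62.8   0.7 110.6]
```

View pics/crop6.png

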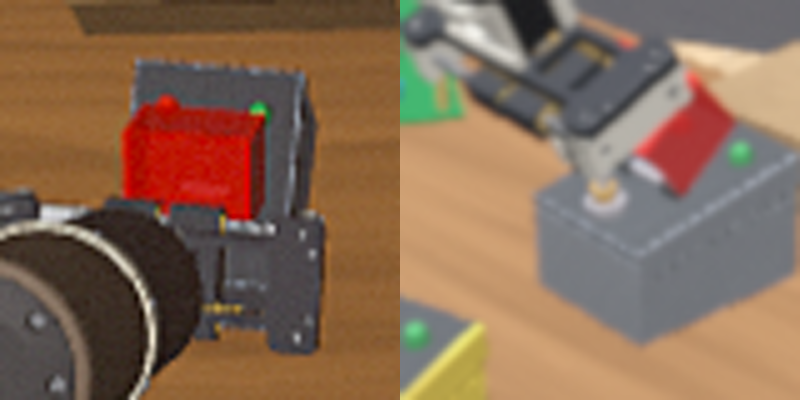

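The guard is well up, and the lever base shows at side crop (605,190) in front of the hinge, below the finger. I'll keep pushing until the toggle's stop is felt.

Emit:
play_rows --rows '[{"slide": [0.012,0,0.005],"delta_rot": [0,0,0],"fingers": -1},{"slide": [0.012,0,0.005],"delta_rot": [0,0,0],"fingers": -1},{"slide": [0,0,0],"delta_rot": [0,0,0],"fingers": -1}]'

```text
time_s: 10.6
tcp_pos: [0.6446, 0.2127, 0.1101]
eef_rot: [-179.9, -22.9, -6.0]
contact_force: [-18.2, 3.0, 8.5]
gripper_width: 0.0005
gripper_force: 9.8
```

Emit:
play_rows --rows '[{"slide": [0.012,0,0.005],"delta_rot": [0,0,0],"fingers": -1},{"slide": [0,0,0],"delta_rot": [0,0,0],"fingers": -1}]'

```text
time_s: 10.85
tcp_pos: [0.6453, 0.2126, 0.1099]
eef_rot: [-179.9, -22.9, -6.0]
contact_force: [-32.6, 5.2, 14.4]
gripper_width: 0.0
gripper_force: 16.4
```

Emit:
play_rows --rows '[{"slide": [0.012,0,0.005],"delta_rot": [0,0,0],"fingers": -1},{"slide": [0,0,0],"delta_rot": [0,0,0],"fingers": -1}]'

```text
time_s: 11.1
tcp_pos: [0.6459, 0.2126, 0.1097]
eef_rot: [-179.9, -22.8, -5.9]
contact_force: [-45.3, 7.7, 21.5]
gripper_width: 0.0005
gripper_force: 23.4
```

Emit:
play_rows --rows '[{"slide": [-0.06,0,-0.026],"delta_rot": [0,0,0],"fingers": -1},{"slide": [-0.1,0,-0.042],"delta_rot": [0,0,0],"fingers": -1},{"slide": [-0.12,0,-0.05],"delta_rot": [0,0,0],"fingers": -1},{"slide": [-0.12,0,-0.05],"delta_rot": [0,0,0],"fingers": -1},{"slide": [-0.12,0,-0.1],"delta_rot": [0,0,0],"fingers": -1},{"slide": [-0.05,0,-0.18],"delta_rot": [0,0,0],"fingers": -1},{"slide": [0,0,-0.2],"delta_rot": [0,0,0],"fingers": -1},{"slide": [0,0,-0.2],"delta_rot": [0,0,0],"fingers": -1}]'

```text
time_s: 12.1
tcp_pos: [0.522, 0.226, 0.1953]
eef_rot: [-179.8, -23.0, -6.1]
contact_force: [-0.6, 1.8, 0.7]
gripper_width: 0.0007
gripper_force: 0.0
```

Emit:
play_rows --rows '[{"slide": [0,0,-0.2],"delta_rot": [0,0,0],"fingers": -1},{"slide": [0,0,-0.2],"delta_rot": [0,0,0],"fingers": -1},{"slide": [0,0,0],"delta_rot": [0,0,0],"fingers": -1},{"slide": [0,0,0],"delta_rot": [0,0,0],"fingers": -1},{"slide": [0,0,0],"delta_rot": [0,0,0],"fingers": -1},{"slide": [0,0,0],"delta_rot": [0,0,0],"fingers": -1},{"slide": [0,0,0],"delta_rot": [0,0,0],"fingers": -1},{"slide": [0,0,0],"delta_rot": [0,0,0],"fingers": -1}]'

```text
time_s: 13.1
tcp_pos: [0.4991, 0.2278, 0.2493]
eef_rot: [-179.9, -23.0, -6.1]
contact_force: [-0.4, 0.8, 0.7]
gripper_width: 0.0007
gripper_force: 0.0
```

Emit:
play_rows --rows '[{"slide": [0,0,0],"delta_rot": [0,0,0],"fingers": -1},{"slide": [0,0,0],"delta_rot": [0,0,0],"fingers": -1},{"slide": [0,0,0],"delta_rot": [0,0,0],"fingers": -1},{"slide": [0,0,0],"delta_rot": [0,0,0],"fingers": -1},{"slide": [0,0,0],"delta_rot": [0,0,0],"fingers": -1},{"slide": [0,0,0],"delta_rot": [0,0,0],"fingers": -1},{"slide": [0,0,0],"delta_rot": [0,0,0],"fingers": -1},{"slide": [0,0,0],"delta_rot": [0,0,0],"fingers": -1}]'

```text
time_s: 14.1
tcp_pos: [0.499, 0.2279, 0.2495]
eef_rot: [-179.9, -23.0, -6.1]
contact_force: [0.2, -0.9, 0.3]
gripper_width: 0.0005
gripper_force: 0.0
```

Run:
```python
from plan import *
need()
c=shot('side','side6'); d=shot('top','top6')
a=cv2.resize(d['image'][130:205,185:260],(390,390),interpolation=cv2.INTER_CUBIC); b=cv2.resize(c['image'][145:220,215:300],(408,360),interpolation=cv2.INTER_CUBIC)
o=np.zeros((390,800,3),np.uint8); o[:,:390]=a; o[:360,392:]=b
cv2.imwrite('pics/crop7.png',o)
for z,l in((27,'off n'),(17,'off v'),(-7,'on n'),(-17,'on v')):
    q=box([-53-36*np.sin(np.radians(z)),0,91+36*np.cos(np.radians(z))]); u=proj(d,q)[0]; v=proj(c,q)[0]
    print(l,((u-[185,130]+.5)*5.2).round(),((v-[215,145]+.5)*4.8+[392,0]).round())
```

```text
t 14.1 tcp [0.499  0.2279 0.2495] rot [-179.86  -22.99   -6.1 ] F [ 0.23 -0.93  0.29]
q [ 57.7  -3.3 -39.8  28.8 -46.5   7.4]
boxmm [-2.072e+02  1.000e-01  2.495e+02]
off n [167. 268.] [520. 116.]
off v [168. 257.] [527. 110.]
on n [171. 232.] [545. 102.]
on v [172. 223.] [552. 101.]
```

View pics/crop7.png

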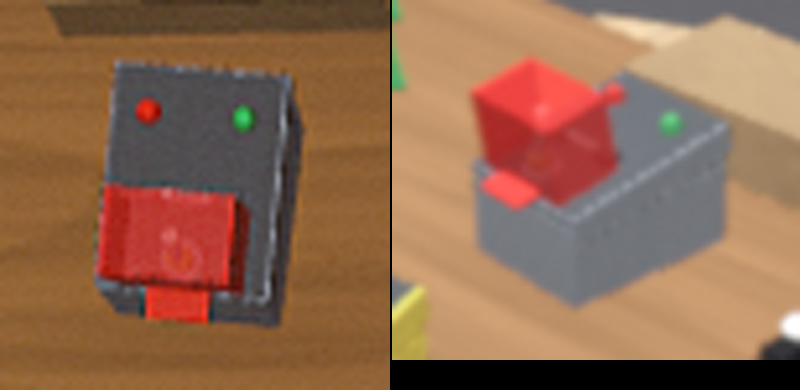

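The guard is shut, with the tab at the same place as before, top crop (178,305). The ball shows through it at (170,233), which matches the predicted full "on" position of (171,232). I'm handing in.

```bash
python3 -c "
from plant import r
print(r.close_job())"
```

```text
the job is handed in; nothing more can be done
None
```

The job is handed in: the red toggle is fully on, the red guard is shut over it, and the arm is clear. The blue switch and the other things on the bench were left alone, and it took about 14 s of the 53 s allowed.

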